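Set out the stacked spread tubs on their chill bases

ROBOT

A 6-joint arm with a two-finger parallel gripper is mounted at the origin on the work surface. World frame = base frame: x ahead of the robot, y to its left, z up, the work surface at z = 0. Lengths are in m, angles in rad, forces in N, time in s.
With the tool pointing down it reaches from about 0.35 to 0.975 m from the base axis. Payload 4.9 kg.
Tool frame: the origin (TCP) lies where the fingers leave the gripper's body, on its centre line; the fingertips stand 73 mm ahead of it and the grasp point (between the pads) lies 54 mm ahead of it; z points along the fingers, y is the direction in which the jaws open and shut (so a half turn about z gives the same grasp; the last joint's range is limited). The gripper opens to 85 mm and grips with 20 to 120 N. Pads are 22 mm wide; open, the fingers measure 114 mm over their backs; the gripper's body (76 mm by 85 mm) begins 54 mm behind the grasp point. The pads swing forward as they close: fully open they stand 13 mm farther back than shut.
Start: joints at [-1.303, 0.053, 1.613, -0, 1.476, -0.119], TCP at [0.236, -0.579, 0.304] pointing down, gripper open.
Joint ranges: [-3.01, 3.01], [-1.01, 2.22], [0.06, 2.58], [-1.02, 4.17], [0.09, 2.62], [-3.14, 3.14]. Speed limits (rad/s): [2.57, 2.57, 3.14, 3.14, 3.14, 3.14].

INTERFACE

Orientations are given as a rotation vector (axis times angle).
In Python, from station import monitor, vision, workorder gives the robot as it stands.
- The arm moves only by the tool arm_command, never from a script. Its argument "rows" is text: rows parted by semicolons, each of 6 numbers parted by spaces: the shift along the world's x, y, z in mm, then the turn, a rotation vector about the world's x, y, z in degrees. In form: tx ty tz wx wy wz; .... A call has 1 to 12 rows; each row is the pose to reach, as a shift and turn from the pose measured when the call began; what a row does not reach only later rows make up. A row lasts 1/8 s, in which the tool goes at most 62.5 mm and 10.7 degrees, less where a joint would pass 70% of its speed; a pose out of reach is approached as far as the arm can. A call with a gripper value outside its range is refused whole. "jaw" is the opening, from 0 (shut) to 1 (fully open), set as the call begins (left out, the last holds). The fingers move at their own pace and stop on an object; "squeeze" is the grip in N (left out, the last holds). Time passes only in rows, so rows that repeat a pose let the fingers close. It gives the time, the measured TCP pose, the force and the opening at its end, in the units of the state.
- monitor.get_obs(): the state, without advancing time (a new reading comes with each control period).
- vision.get_image(name): name is "scene" or "top" or "wrist"; returns a dict with "frame" (384x512x3 uint8, red, green, blue), "vfov" (degrees; the focal length in pixels is half the picture's height over the tangent of half this angle, whatever the lens; pixels are square), "cx", "cy" (the principal point, pixels), "R" (3x3) and "t" (3): a world point X has camera coordinates R X + t; the wrist camera has in their place "T_tool_cam" (4x4, takes a point from camera to tool coordinates, whose origin is the TCP and whose axes are the flange's). Camera axes: x right, y down, z forward; pixel columns grow to the right and rows downward; lengths in m; the calibration is good to about 2 mm. A picture is of the moment at which its call begins: read the wrist's pose just before it. There is no depth.
- workorder.finish_job(): hands the job in, once; it reports no verdict.
The state is a dict: "t": time; "q": joint angles; "dq": joint speeds; "effort": joint torques, N m; "tool_pos": TCP position; "tool_rot": TCP orientation; "contact_force": force on the tool from outside, world axes, zero at the start; "wrist_torque": the same for the moment, N m; "opening": finger opening in m.
Only numpy, scipy, OpenCV 4.12 (cv2) and the standard library are available. Lean on these libraries where they do the work, as an engineer would, in place of code of your own. Each camera call takes 0.05 s, during which the arm holds its last target. There are 200 camera calls.

TASK

Get the spread bar ready for opening: take the stack of closed spread tubs apart and stand every tub, including the one left beside the stack, flat inside the lip of the chill base that has its own shape and size (rectangular, square, larger round, smaller round). Keep the tubs upright all the way, let go of all of them, and leave the glass jar and the seed shaker standing where they are.

Things in the scene. Friction and masses are not known exactly. Their poses are not given: they have to be found in the camera images.
- tub_oblong_c (a point): Closed spread tub, white with a grey lid: rectangular tub, 66 mm along its x axis and 116 mm along its y axis, 54 mm high with straight sides, about 340 g. The point is its centre, 27 mm above its underside; z points up. Stands on the counter, either alone or as the bottom of the stack.
- tub_square_c (a point): Closed spread tub, white with a grey lid: square tub, 68 by 68 mm, 54 mm high with straight sides, about 200 g. The point is its centre, 27 mm above its underside; z points up. Stands on the counter, either alone or as the bottom of the stack.
- tub_round_c (a point): Closed spread tub, white with a grey lid: larger round tub, 60 mm in diameter, 54 mm high with straight sides, about 140 g. The point is its centre, 27 mm above its underside; z points up. At the start it is the middle of the three-high stack, on the rectangular or the square tub.
- tub_small_c (a point): Closed spread tub, white with a grey lid: smaller round tub, 42 mm in diameter, 54 mm high with straight sides, about 70 g. The point is its centre, 27 mm above its underside; z points up. At the start it is the top of the three-high stack, on the larger round tub.
- base_oblong_floor (a point): Chill base of the same shape as the rectangular tub: a low steel stand with a dark floor and a bright lip, rectangular, 84 mm along its x axis by 134 mm along its y axis inside the lip (90 by 140 mm outside). It does not move. The point is the centre of the flat floor that the tub stands on, 16 mm above the counter; the lip around it (3 mm thick) rises 6 mm above this floor, so fingers holding a tub at or above half its height pass over the lip. z points up.
- base_square_floor (a point): Chill base of the same shape as the square tub: a low steel stand with a dark floor and a bright lip, square, 86 by 86 mm inside the lip (92 by 92 mm outside). It does not move. The point is the centre of the flat floor that the tub stands on, 16 mm above the counter; the lip around it (3 mm thick) rises 6 mm above this floor, so fingers holding a tub at or above half its height pass over the lip. z points up.
- base_round_floor (a point): Chill base of the same shape as the larger round tub: a low steel stand with a dark floor and a bright lip, larger round one, 78 mm in diameter inside the lip (84 mm outside). It does not move. The point is the centre of the flat floor that the tub stands on, 16 mm above the counter; the lip around it (3 mm thick) rises 6 mm above this floor, so fingers holding a tub at or above half its height pass over the lip. z points up.
- base_small_floor (a point): Chill base of the same shape as the smaller round tub: a low steel stand with a dark floor and a bright lip, smaller round one, 60 mm in diameter inside the lip (66 mm outside). It does not move. The point is the centre of the flat floor that the tub stands on, 16 mm above the counter; the lip around it (3 mm thick) rises 6 mm above this floor, so fingers holding a tub at or above half its height pass over the lip. z points up.
- jar_c (a point): Bystander: glass jar with a red lid, 64 mm in diameter, 90 mm high, loose. The point is its centre, 45 mm up. Leave it standing where it is.
- shaker_c (a point): Bystander: steel seed shaker, 58 mm in diameter, 94 mm high, loose. The point is its centre, 47 mm up. Leave it standing where it is.
Things that resemble listed ones, but are neither listed nor needed, are in the scene too. What is shaped like the part that bears tub_oblong_c but green, purple or yellow is not meant.

How it is judged:
By the outcome, as a careful person would: the job done as asked, in the order asked, and still so for the second after the job is handed in, with the robot touching nothing.
It also fails if it takes over 120 s, if anything falls off the work surface, if the arm or the gripper's body presses on something with over 40 N, if the wrist force passes 120 N, or if a joint passes its speed limit or range.

## Working session

There is one attempt and no reset: what is moved stays moved. The work goes in short steps, Python scripts to look and compute and a tool call to move; the robot and the scene stay as the last step left them, time stands still between calls to the robot, and variables do not carry over. Pictures are saved under pics/ and viewed, about 12 in all and at most 16, crops included, and the job is handed in when it is done.

Besides the shell and the picture viewer there is one more tool, called after "Emit:" in YAML: its name, and indented under it one key for each argument. arm_command: Moves the arm, as the interface text tells. Its arguments: {"type":"object","properties":{"rows":{"type":"string"},"jaw":{"type":"number"},"squeeze":{"type":"number"}},"required":["rows"]}

```bash
ls; mkdir -p pics
cat > h.py <<'E'
import numpy as np, cv2
from station import monitor, vision, workorder
from scipy.spatial.transform import Rotation as Ro
def grab(n,out):
    o=monitor.get_obs(); d=vision.get_image(n)
    cv2.imwrite(f'pics/{out}.png',d['frame'][:,:,::-1])
    d['o']=o; np.save(f'pics/{out}.npy',d,allow_pickle=True); return d
def load(out): return np.load(f'pics/{out}.npy',allow_pickle=True).item()
def cam(d):
    f=192/np.tan(np.radians(d['vfov'])/2)
    if 'R' in d and d['R'] is not None: return f,d['R'],d['t']
    T=np.eye(4); T[:3,:3]=Ro.from_rotvec(d['o']['tool_rot']).as_matrix(); T[:3,3]=d['o']['tool_pos']
    W=np.linalg.inv(T@d['T_tool_cam']); return f,W[:3,:3],W[:3,3]
def pix2w(d,u,v,z):
    f,R,t=cam(d); r=R.T@np.array([(u-d['cx'])/f,(v-d['cy'])/f,1]); c=-R.T@t
    return c+r*(z-c[2])/r[2]
def w2pix(d,X):
    f,R,t=cam(d); p=R@np.array(X)+t; return f*p[0]/p[2]+d['cx'],f*p[1]/p[2]+d['cy']
E
python3 - <<'E'
from h import *
for n in ['top','scene']:
    d=grab(n,n+'0'); print(n,{k:(v if k!='frame' else 0) for k,v in d.items() if k!='o'})
    im=cv2.imread(f'pics/{n}0.png'); cv2.imwrite(f'pics/{n}0b.png',cv2.resize(im,(768,576),interpolation=cv2.INTER_CUBIC))
o=monitor.get_obs(); print(o)
E
```

```text
pics
top {'frame': 0, 'vfov': 52.44300023339578, 'cx': 257.3887219473494, 'cy': 189.8003220882643, 'R': array([[-0.01638151, -0.99985988,  0.00344455],
       [-0.99603572,  0.01601742, -0.08750023],
       [ 0.08743279, -0.00486428, -0.99615854]]), 't': array([0.01454384, 0.54272378, 1.24019277])}
scene {'frame': 0, 'vfov': 55.68093080293757, 'cx': 262.12349173143053, 'cy': 185.3613112717479, 'R': array([[-0.55264825,  0.83329537, -0.01409717],
       [ 0.64221891,  0.41502245, -0.64444645],
       [-0.53116361, -0.36520567, -0.76451948]]), 't': array([ 0.27782673, -0.28131208,  1.42370495])}
{'t': 0.1, 'q': array([-1.30300093e+00,  5.33197197e-02,  1.61414238e+00, -1.55012098e-06,
        1.47598883e+00, -1.19001373e-01]), 'dq': array([-0.00109075, -0.00033739, -0.00442204,  0.00128658,  0.00077471,
        0.0017675 ]), 'effort': array([-1.52610623e-04, -3.94904995e+01, -3.71363640e+01, -2.21184018e-04,
        3.92855087e-03,  2.20145847e-05]), 'tool_pos': array([ 0.2356521 , -0.57841827,  0.30277647]), 'tool_rot': array([-3.08120463e+00, -6.03442565e-01,  2.19250217e-04]), 'contact_force': array([ 0.4522153 ,  0.43227118, -0.17464822]), 'wrist_torque': array([-0.00750933,  0.03444008, -0.00310856]), 'opening': 0.0854007205711306}
```

View pics/top0b.png

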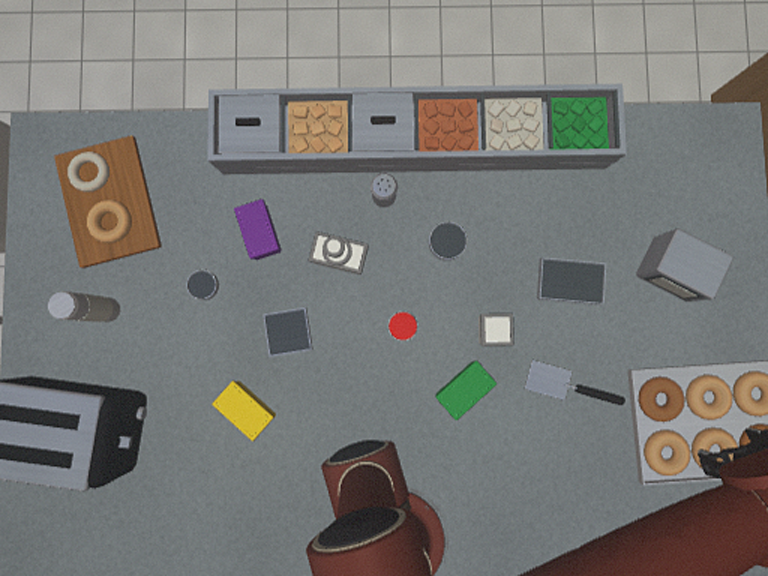

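View pics/scene0b.png

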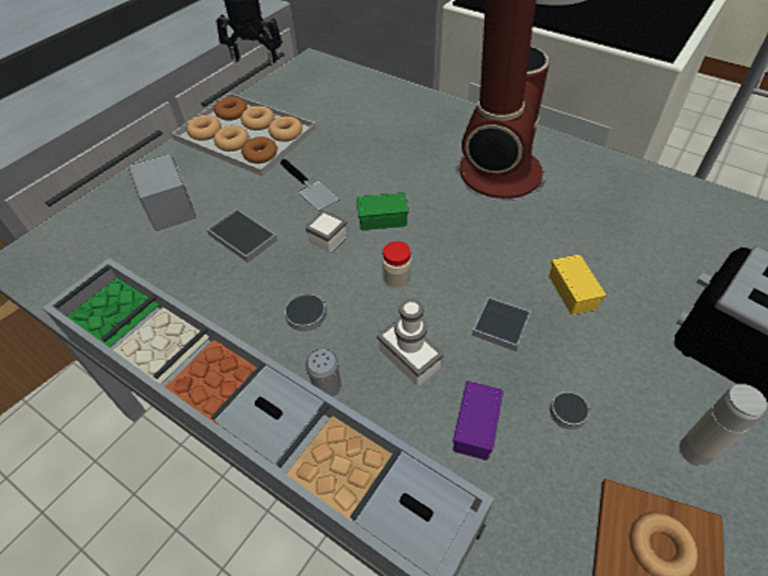

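The oblong tub is the stack bottom at top view (338,252), with the round and small tubs on it. The square tub stands alone at (497,329). Bases: oblong (572,281), square (288,332), round (448,240), small (202,285). Jar (403,326), shaker (384,187). The purple, green and yellow boxes are decoys. Next, enlarged crops.

Run:
```python
import cv2
im=cv2.imread('pics/top0.png')
cv2.imwrite('pics/c1.png',cv2.resize(im[110:250,115:315],(800,560),interpolation=cv2.INTER_CUBIC))
cv2.imwrite('pics/c2.png',cv2.resize(im[110:250,240:440],(800,560),interpolation=cv2.INTER_CUBIC))
```

```text
(no output)
```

View pics/c1.png

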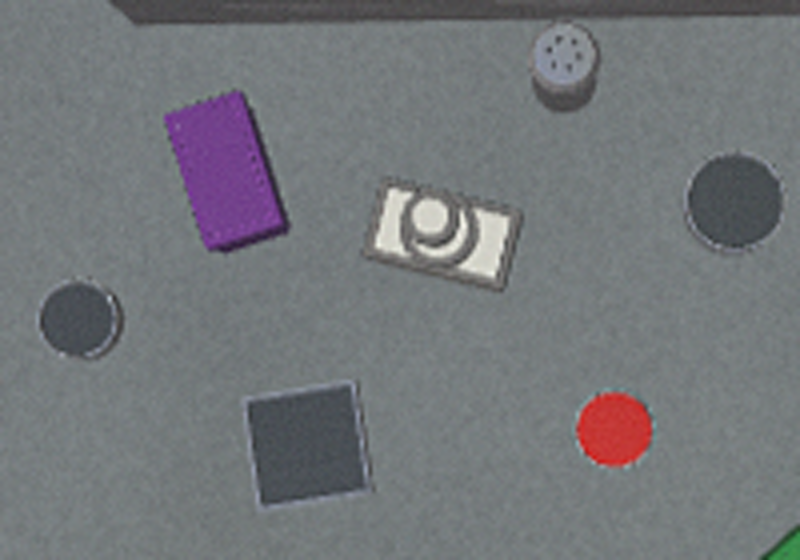

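View pics/c2.png

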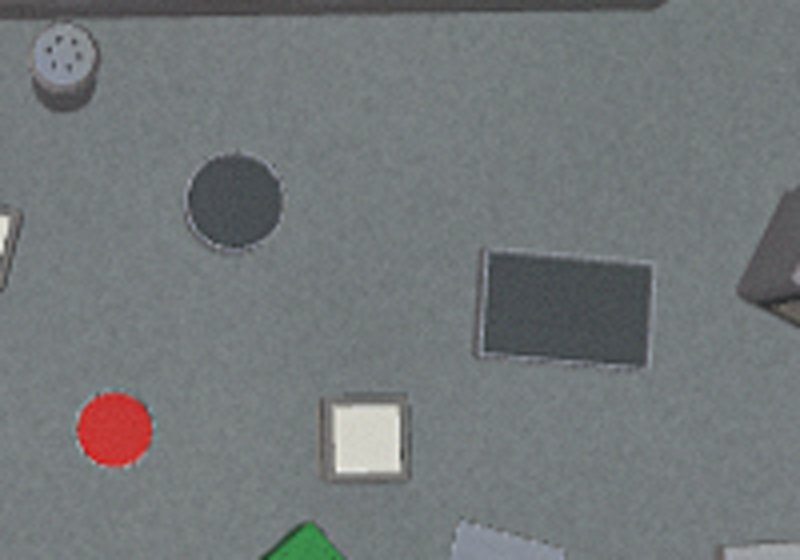

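Run:
```python
from h import *
d=load('top0')
def P(cx,cy,z,off): return pix2w(d,off+(cx+.5)/4-.5,110+(cy+.5)/4-.5,z)
def c1(x,y,z): return P(x,y,z,115)
def c2(x,y,z): return P(x,y,z,240)
mm=lambda p:np.round(np.array(p)*1000,1)
def poly(nm,pts,f,z):
    q=np.array([f(x,y,z) for x,y in pts])[:,:2]; e=np.roll(q,-1,0)-q
    print(nm,mm(q.mean(0)),'sides',mm(np.linalg.norm(e,axis=1)),'ang',np.round(np.degrees(np.arctan2(e[:,1],e[:,0])),1))
print('small',mm(c1(436,220,.162)),'round',mm(c1(440,229,.108)))
print('dia small',mm(c1(409,220,.162)-c1(464,220,.162)),'round',mm(c1(400,229,.108)-c1(480,229,.108)))
poly('oblong',[(386,180),(522,212),(503,290),(364,257)],c1,.054)
poly('sqtub',[(328,397),(410,397),(410,481),(328,481)],c2,.054)
poly('bsq',[(244,398),(355,382),(371,490),(261,510)],c1,.022)
poly('bob',[(486,250),(655,263),(650,369),(481,357)],c2,.022)
print('bsmall',mm(c1(77,319,.016)),'bround',mm(c2(234.5,202,.02)),mm(c2(185,202,.02)-c2(284,202,.02)))
print('jar',mm(c2(115,429,.09)),'shaker',mm(c2(66,55,.094)))
o=monitor.get_obs();print(mm(Ro.from_rotvec(o['tool_rot']).as_matrix()))
```

```text
small [605.7 103.2 162. ] round [607.1 104.6 108. ]
dia small [ 0.6 39.9  0. ] round [ 1.  60.8  0. ]
oblong [610.5 105.9] sides [111.5  64.2 113.5  64.1] ang [-104.3  165.7   75.7  -16.1]
sqtub [ 443.2 -226.9] sides [64.7 65.9 64.4 65.9] ang [-90.9 178.   89.1  -1.8]
bsq [446.1 219.5] sides [90.4 87.9 89.5 91.1] ang [ -82.7 -171.8   99.3    8.7]
bob [ 545.6 -398.5] sides [138.1  86.8 137.2  87.7] ang [-95.3 174.5  85.   -4.9]
bsmall [551.4 408.2  16. ] bround [ 638.6 -129.7   20. ] [ 1.3 81.1  0. ]
jar [453.6 -26.1  90. ] shaker [744.    6.6  94. ]
[[ 9.261e+02  3.772e+02 -5.000e-01]
 [ 3.772e+02 -9.261e+02  1.800e+00]
 [ 2.000e-01 -1.800e+00 -1.000e+03]]
```

Emit:
arm_command:
  rows: "370 682 20 0 0 -22;370 682 20 0 0 -22;370 682 20 0 0 -22;370 682 20 0 0 -22;370 682 20 0 0 -22;370 682 20 0 0 -22;370 682 20 0 0 -22;370 682 20 0 0 -22;370 682 20 0 0 -22;370 682 20 0 0 -22;370 682 20 0 0 -22;370 682 20 0 0 -22"
  jaw: 1
  squeeze: 30

```text
t: 1.6
tool_pos: [0.5935, 0.0824, 0.3217]
tool_rot: [-3.14, -0.005, 0.0]
contact_force: [0.8, -0.5, 0.4]
opening: 0.0853
```

Run:
```python
from h import *
d=grab('wrist','w1'); print(d['T_tool_cam'],d['vfov'],d['o']['tool_pos'])
for X in [(.606,.1035,.162),(.607,.1045,.108),(.6105,.106,.054)]: print(w2pix(d,X))
```

```text
[[-7.84114367e-04 -9.50750764e-01 -3.09955432e-01  7.99728867e-02]
 [ 9.99999693e-01 -7.47509780e-04 -2.36868350e-04  3.55917065e-04]
 [-6.49195183e-06 -3.09955523e-01  9.50751058e-01 -7.04433721e-02]
 [ 0.00000000e+00  0.00000000e+00  0.00000000e+00  1.00000000e+00]] 64.70603537350748 [0.59354763 0.08241703 0.32171859]
(np.float64(231.42682282122036), np.float64(182.23324073552885))
(np.float64(235.15633869066366), np.float64(165.38685291079972))
(np.float64(237.2869234180255), np.float64(151.37092053095347))
```

View pics/w1.png

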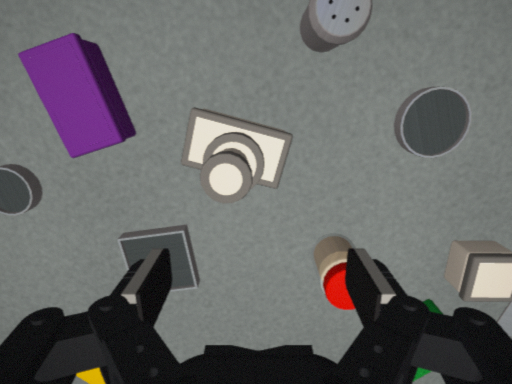

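Wrist view: small lid at (226,176), round lid about (233,166), oblong tub lid corners (195,107), (292,132), (276,187), (181,163). The round base is at (433,122).

Run:
```python
from h import *
d=load('w1'); mm=lambda p:np.round(np.array(p)*1000,1)
print('small',mm(pix2w(d,226.3,176.5,.162)),'round',mm(pix2w(d,234,165,.108)),'obl',mm(np.mean([pix2w(d,*p,.054) for p in [(194,108),(292,132),(276,187),(182,163)]],0)))
print('bround floor',mm(pix2w(d,433,121.5,.022)),'sqtub',mm(pix2w(d,495,280,.054)))
a,b=pix2w(d,194,108,.054),pix2w(d,292,132,.054);print(np.degrees(np.arctan2(*(b-a)[1::-1])))
```

```text
small [610.7 107.4 162. ] round [607.4 105.6 108. ] obl [613.8 107.   54. ]
bround floor [ 641.1 -126.1   22. ] sqtub [ 443.3 -224.7   54. ]
-103.361354745949
```

Emit:
arm_command:
  rows: "15 23 0 0 0 0;15 23 -60 0 0 0;15 23 -100 0 0 0;15 23 -126 0 0 0;15 23 -126 0 0 0;15 23 -126 0 0 0"

```text
t: 2.4
tool_pos: [0.6109, 0.1111, 0.1966]
tool_rot: [-3.134, -0.013, -0.005]
contact_force: [-0.4, 0.5, 1.0]
opening: 0.0855
```

Emit:
arm_command:
  rows: "0 0 0 0 0 0;0 0 0 0 0 0;0 0 0 0 0 0;0 0 0 0 0 0;0 0 0 0 0 0;0 0 0 0 0 0;0 0 0 0 0 0;0 0 0 0 0 0"
  jaw: 0
  squeeze: 25

```text
t: 3.4
tool_pos: [0.6117, 0.111, 0.1981]
tool_rot: [-3.135, -0.013, -0.008]
contact_force: [-2.1, -1.1, 5.0]
opening: 0.042
```

Emit:
arm_command:
  rows: "0 0 20 0 0 0;0 0 60 0 0 0;0 0 120 0 0 0;0 0 120 0 0 0;0 0 120 0 0 0;0 0 120 0 0 0;0 0 120 0 0 0"

```text
t: 4.28
tool_pos: [0.611, 0.111, 0.3161]
tool_rot: [-3.135, -0.013, -0.003]
contact_force: [-0.7, 0.1, -1.4]
opening: 0.0412
```

Run:
```python
from h import *
d=grab('wrist','w2'); print(d['o']['tool_pos'],d['o']['tool_rot'],monitor.get_obs()['tool_pos'])
grab('top','t2'); print(monitor.get_obs()['opening'])
```

```text
[0.61104485 0.11098213 0.31609191] [-3.13480584e+00 -1.26355022e-02 -2.97351413e-03] [0.61118558 0.11098016 0.31643209]
0.04157969208262631
```

View pics/w2.png

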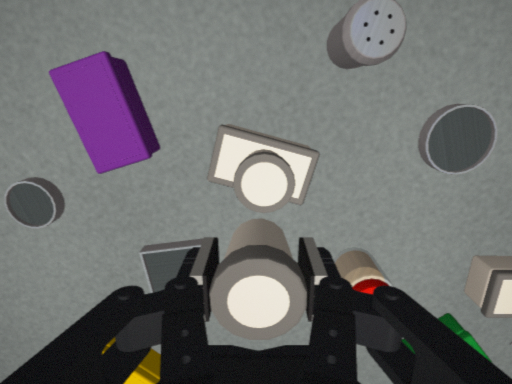

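The small tub is held upright. The round lid is at (264,181), the oblong lid corners at (221,125), (319,151), (302,204), (209,179), the small base at (32,203), the round base at (459,138) and the held lid at (258,300).

Run:
```python
from h import *
d=load('w2'); mm=lambda p:np.round(np.array(p)*1000,1)
print('held',mm(pix2w(d,258,300,.28)),'round',mm(pix2w(d,264,181,.108)),'obl',mm(np.mean([pix2w(d,*p,.054) for p in [(221,125),(319,151),(302,204),(209,179)]],0)))
print('bround',mm(pix2w(d,459,138.5,.022)),'bsmall',mm(pix2w(d,32,203,.022)))
print('bround pred px',w2pix(d,(.6386,-.1297,.022)),'bsmall',w2pix(d,(.5514,.4082,.022)))
```

```text
held [608.5 111.  280. ] round [611.1 106.4 108. ] obl [613.5 106.8  54. ]
bround [ 641.3 -126.6   22. ] bsmall [554.3 403.4  22. ]
bround pred px (np.float64(461.1513346588911), np.float64(140.75930089841063)) bsmall (np.float64(28.769208167812565), np.float64(205.0486051166682))
```

Emit:
arm_command:
  rows: "-56 295 0 0 0 0;-56 295 0 0 0 0;-56 295 0 0 0 0;-56 295 0 0 0 0;-56 295 0 0 0 0;-56 295 -60 0 0 0;-56 295 -110 0 0 0;-56 295 -110 0 0 0;-56 295 -110 0 0 0;-56 295 -110 0 0 0"

```text
t: 5.62
tool_pos: [0.557, 0.4066, 0.2109]
tool_rot: [-3.132, -0.012, -0.013]
contact_force: [0.1, 0.6, -0.7]
opening: 0.0414
```

Run:
```python
from h import *
d=grab('wrist','w3'); p=d['o']['tool_pos'];print(p,d['o']['tool_rot'])
T=d['frame'];u,v=w2pix(d,(.553,.406,.019));print(u,v)
cv2.imwrite('pics/w3b.png',T[:,:,::-1])
```

```text
[0.55697627 0.40664037 0.21090675] [-3.13168422 -0.01208706 -0.01328961]
260.5079158511853 191.45988189673966
```

View pics/w3b.png

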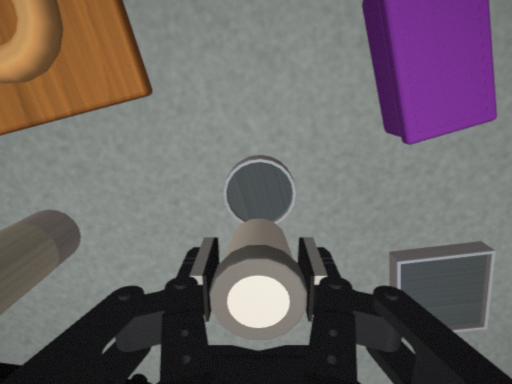

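The small base lip is centred at (260,191), as predicted.

Emit:
arm_command:
  rows: "-2 0 -50 0 0 0;-2 0 -85 0 0 0;-2 0 -97 0 0 0;-2 0 -103 0 0 0;-2 0 -104 0 0 0;-2 0 -104 0 0 0;-2 0 -104 0 0 0"

```text
t: 6.55
tool_pos: [0.5554, 0.4069, 0.1079]
tool_rot: [-3.131, -0.012, -0.015]
contact_force: [0.2, -0.4, -0.7]
opening: 0.0411
```

Emit:
arm_command:
  rows: "0 0 -1 0 0 0;0 0 -2 0 0 0;0 0 -2 0 0 0"

```text
t: 6.92
tool_pos: [0.5556, 0.4071, 0.1063]
tool_rot: [-3.131, -0.012, -0.016]
contact_force: [-0.2, 0.4, 2.4]
opening: 0.0413
```

Emit:
arm_command:
  rows: "0 0 0 0 0 0;0 0 0 0 0 0;0 0 0 0 0 0;0 0 0 0 0 0;0 0 30 0 0 0;0 0 90 0 0 0;0 0 150 0 0 0;0 0 200 0 0 0;0 0 200 0 0 0;0 0 200 0 0 0"
  jaw: 1

```text
t: 8.18
tool_pos: [0.5553, 0.4069, 0.3057]
tool_rot: [-3.131, -0.012, -0.015]
contact_force: [0.2, -0.7, 0.0]
opening: 0.0854
```

Emit:
arm_command:
  rows: "54 -301 -50 0 0 0;54 -301 -50 0 0 0;54 -301 -50 0 0 0;54 -301 -50 0 0 0;54 -301 -50 0 0 0;54 -301 -50 0 0 0;54 -301 -50 0 0 0;54 -301 -50 0 0 0"

```text
t: 9.18
tool_pos: [0.6089, 0.1072, 0.255]
tool_rot: [-3.131, -0.015, -0.013]
contact_force: [-0.1, 0.2, 0.5]
opening: 0.0855
```

Run:
```python
from h import *
d=grab('wrist','w4'); p=d['o']['tool_pos'];print(p,d['o']['tool_rot'])
print([w2pix(d,X) for X in [(.6095,.1055,.108),(.611,.106,.054)]])
cv2.imwrite('pics/w4b.png',cv2.resize(d['frame'][60:340,80:480,::-1],(800,560),interpolation=cv2.INTER_CUBIC))
t=grab('top','t4')
```

```text
[0.608903   0.10723322 0.25501772] [-3.13072594 -0.01494103 -0.01329263]
[(np.float64(262.0455277018723), np.float64(203.51650097913733)), (np.float64(261.4317009364119), np.float64(182.3163871301934))]
```

View pics/w4b.png

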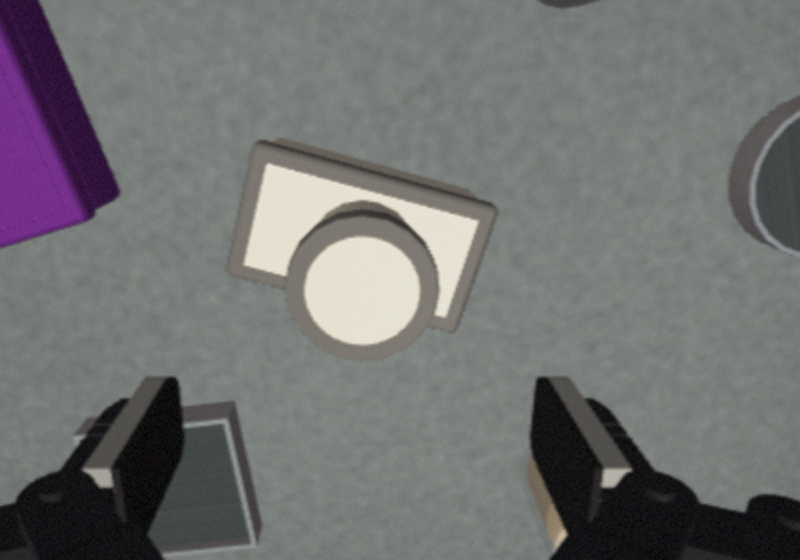

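Round lid at (261,204), as predicted (262,203.5).

Emit:
arm_command:
  rows: "0 -2 -50 0 0 0;0 -2 -100 0 0 0;0 -2 -113 0 0 0;0 -2 -113 0 0 0;0 -2 -113 0 0 0"

```text
t: 9.9
tool_pos: [0.6107, 0.1056, 0.1455]
tool_rot: [-3.131, -0.016, -0.022]
contact_force: [-0.5, -0.3, 1.5]
opening: 0.0855
```

Emit:
arm_command:
  rows: "0 0 0 0 0 0;0 0 0 0 0 0;0 0 0 0 0 0;0 0 0 0 0 0;0 0 0 0 0 0;0 0 0 0 0 0"
  jaw: 0
  squeeze: 25

```text
t: 10.65
tool_pos: [0.6122, 0.1058, 0.1483]
tool_rot: [-3.13, -0.016, -0.029]
contact_force: [-0.8, 0.8, 6.4]
opening: 0.0593
```

Emit:
arm_command:
  rows: "0 0 20 0 0 0;0 0 60 0 0 0;0 0 110 0 0 0;30 -234 110 0 0 0;30 -234 110 0 0 0;30 -234 110 0 0 0;30 -234 110 0 0 0;30 -234 110 0 0 0;30 -234 110 0 0 0;30 -234 110 0 0 0;30 -234 110 0 0 0"

```text
t: 12.02
tool_pos: [0.6422, -0.127, 0.2585]
tool_rot: [-3.13, -0.019, -0.029]
contact_force: [-0.6, 0.3, -1.6]
opening: 0.0595
```

Run:
```python
from h import *
d=grab('wrist','w5'); p=d['o']['tool_pos'];print(p,d['o']['tool_rot'])
print([w2pix(d,X) for X in [(.640,-.128,.019)]])
cv2.imwrite('pics/w5b.png',cv2.resize(d['frame'][60:340,60:460,::-1],(800,560),interpolation=cv2.INTER_CUBIC))
```

```text
[ 0.64219672 -0.12695278  0.25845748] [-3.13009377 -0.01879202 -0.02886261]
[(np.float64(261.30004116501743), np.float64(178.4838473887087))]
```

View pics/w5b.png

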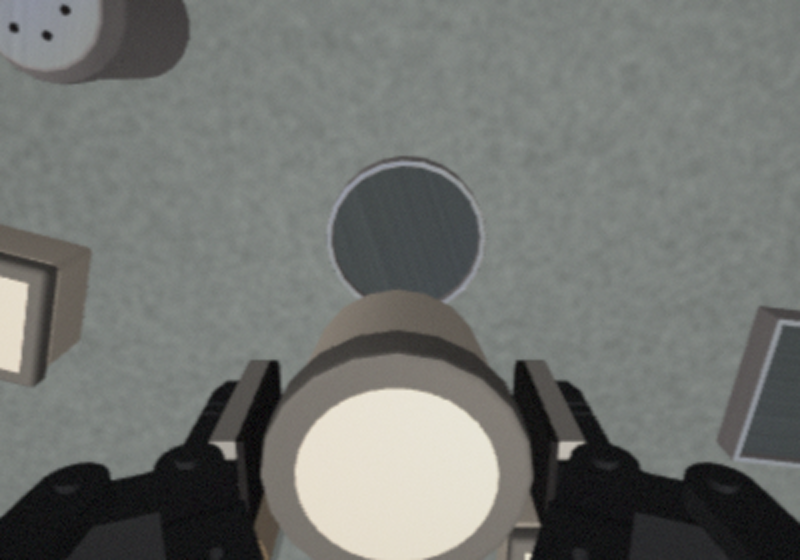

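Base lip centred at about (263,177), 1 mm from the prediction. Lowering.

Emit:
arm_command:
  rows: "1 -2 -60 0 0 0;1 -2 -115 0 0 0;1 -2 -138 0 0 0;1 -2 -144 0 0 0;1 -2 -146 0 0 0;1 -2 -147 0 0 0;1 -2 -147 0 0 0"

```text
t: 12.95
tool_pos: [0.6441, -0.1294, 0.1132]
tool_rot: [-3.131, -0.019, -0.033]
contact_force: [-0.3, -0.4, -0.9]
opening: 0.0591
```

Emit:
arm_command:
  rows: "0 0 -1 0 0 0;0 0 -2 0 0 0;0 0 -3 0 0 0;0 0 -3 0 0 0"

```text
t: 13.45
tool_pos: [0.6442, -0.1294, 0.1104]
tool_rot: [-3.131, -0.019, -0.033]
contact_force: [0.1, 1.1, 0.9]
opening: 0.059
```

Emit:
arm_command:
  rows: "0 0 -1 0 0 0;0 0 -1 0 0 0;0 0 -1 0 0 0;0 0 -1 0 0 0;0 0 30 0 0 0;0 0 90 0 0 0;0 0 150 -0.6 1.1 0;0 0 150 -0.6 1.1 0;0 0 150 -0.6 1.1 0;0 0 150 -0.6 1.1 0"
  jaw: 1

```text
t: 14.7
tool_pos: [0.6432, -0.1292, 0.2576]
tool_rot: [-3.14, -0.018, 0.003]
contact_force: [-0.5, -0.2, -1.4]
opening: 0.0854
```

Emit:
arm_command:
  rows: "-35 235 0 0 0 75;-35 235 0 0 0 75;-35 235 0 0 0 75;-35 235 0 0 0 75;-35 235 0 0 0 75;-35 235 0 0 0 75;-35 235 0 0 0 75;-35 235 0 0 0 75;-35 235 0 0 0 75;-35 235 0 0 0 75;-35 235 0 0 0 75"

```text
t: 16.08
tool_pos: [0.6082, 0.1058, 0.2576]
tool_rot: [2.482, 1.926, -0.004]
contact_force: [-0.2, 0.1, 0.3]
opening: 0.0854
```

Run:
```python
from h import *
d=grab('wrist','w6'); p=d['o']['tool_pos'];print(p); R=Ro.from_rotvec(d['o']['tool_rot']).as_matrix(); print(R.round(4),np.degrees(np.arctan2(R[1,1],R[0,1])))
q=[pix2w(load('w4'),80+x/2,60+y/2,.054) for x,y in [(262,143),(497,207),(452,331),(229,272)]];print(np.mean(q,0),[np.degrees(np.arctan2(*(q[b]-q[a])[1::-1])) for a,b in [(0,1),(3,2),(1,2),(0,3)]])
cv2.imwrite('pics/w6b.png',cv2.resize(d['frame'][60:340,60:460,::-1],(800,560),interpolation=cv2.INTER_CUBIC))
print(monitor.get_obs()['q'].round(2))
```

```text
[0.60817197 0.10578696 0.2575593 ]
[[ 0.2482  0.9687 -0.0019]
 [ 0.9687 -0.2482 -0.0017]
 [-0.0021 -0.0015 -1.    ]] -14.371689405216419
[0.61286377 0.10692279 0.054     ] [np.float64(-104.63727573981971), np.float64(-105.11601957621242), np.float64(164.59559792141067), np.float64(163.46799331549693)]
[ 0.05  0.07  1.68 -0.    1.4   0.3 ]
```

View pics/w6b.png

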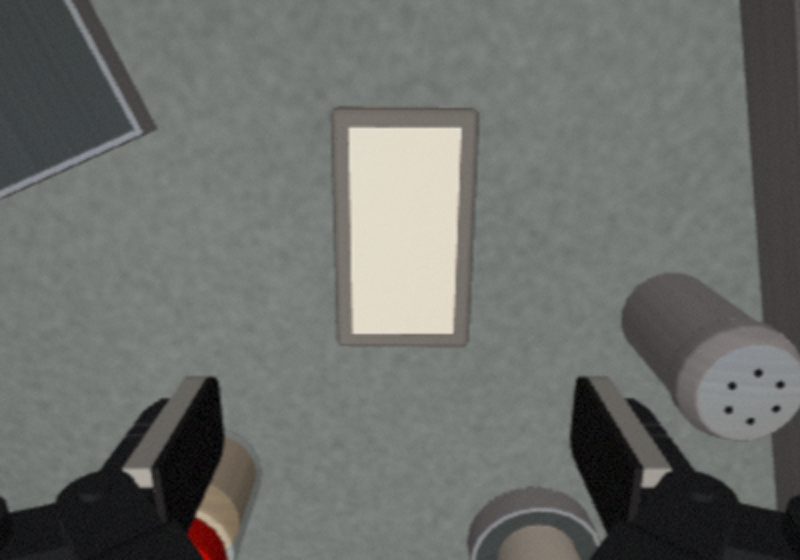

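The oblong lid spans corners (332,108), (478,108), (467,345), (340,345), square to the jaws. The round tub sits inside its lip at lower right.

Run:
```python
from h import *
d=load('w6')
q=np.array([pix2w(d,60+x/2,60+y/2,.054) for x,y in [(332,108),(478,108),(467,345),(340,345)]]);print(q.mean(0),np.linalg.norm(q-np.roll(q,-1,0),axis=1),[np.degrees(np.arctan2(*(q[b]-q[a])[1::-1])) for a,b in [(0,1),(3,2),(1,2),(0,3)]])
```

```text
[0.61289599 0.10837524 0.054     ] [0.06404965 0.11456046 0.06321556 0.11457823] [np.float64(-14.413806587029875), np.float64(-14.396167205020054), np.float64(-104.73794071908566), np.float64(-104.32079557395053)]
```

Emit:
arm_command:
  rows: "4 2 0 0 0 0;4 2 -50 0 0 0;4 2 -100 0 0 0;4 2 -140 0 0 0;4 2 -168 0 0 0;4 2 -168 0 0 0;4 2 -168 0 0 0"

```text
t: 17.0
tool_pos: [0.6132, 0.1079, 0.0911]
tool_rot: [2.481, 1.925, -0.001]
contact_force: [0.2, -0.9, 0.8]
opening: 0.0857
```

Emit:
arm_command:
  rows: "0 0 0 0 0 0;0 0 0 0 0 0;0 0 0 0 0 0;0 0 0 0 0 0;0 0 0 0 0 0;0 0 0 0 0 0"
  jaw: 0
  squeeze: 45

```text
t: 17.75
tool_pos: [0.6146, 0.1081, 0.0937]
tool_rot: [2.479, 1.924, 0.004]
contact_force: [-1.2, 0.9, 6.6]
opening: 0.0654
```

Emit:
arm_command:
  rows: "0 0 20 0 0 0;0 0 60 0 0 0;0 0 120 0 0 0;0 0 180 0 0 0;0 0 180 0 0 0;0 0 180 0 0 0"

```text
t: 18.5
tool_pos: [0.614, 0.1081, 0.2734]
tool_rot: [2.48, 1.924, 0.003]
contact_force: [0.7, 0.8, -4.4]
opening: 0.0653
```

Emit:
arm_command:
  rows: "-68 -506 0 0 0 9.4;-68 -506 0 0 0 9.4;-68 -506 0 0 0 9.4;-68 -506 0 0 0 9.4;-68 -506 0 0 0 9.4;-68 -506 0 0 0 9.4;-68 -506 0 0 0 9.4;-68 -506 0 0 0 9.4;-68 -506 0 0 0 9.4;-68 -506 0 0 0 9.4;-68 -506 0 0 0 9.4;-68 -506 0 0 0 9.4"

```text
t: 20.0
tool_pos: [0.5464, -0.3963, 0.273]
tool_rot: [2.312, 2.124, 0.003]
contact_force: [-0.8, 1.2, -3.3]
opening: 0.0656
```

Run:
```python
from h import *
d=grab('wrist','w7'); p=d['o']['tool_pos'];print(p); R=Ro.from_rotvec(d['o']['tool_rot']).as_matrix(); print(R.round(4),np.degrees(np.arctan2(R[1,1],R[0,1])))
a=np.radians(-5);c=np.array([.5456,-.3985,.022])
for sx,sy in [(1,1),(1,-1),(-1,-1),(-1,1)]: print(w2pix(d,c+[sx*.045*np.cos(a)-sy*.07*np.sin(a),sx*.045*np.sin(a)+sy*.07*np.cos(a),0]))
cv2.imwrite('pics/w7b.png',cv2.resize(d['frame'][:,:,::-1],(768,576),interpolation=cv2.INTER_CUBIC))
```

```text
[ 0.54642924 -0.39630196  0.27302598]
[[ 8.470e-02  9.964e-01  2.700e-03]
 [ 9.964e-01 -8.470e-02 -0.000e+00]
 [ 2.000e-04  2.700e-03 -1.000e+00]] -4.856576124951501
(np.float64(300.55376356838445), np.float64(104.47045408224454))
(np.float64(295.11695537776404), np.float64(229.49492497271112))
(np.float64(217.76763640734794), np.float64(229.4873508180103))
(np.float64(212.33391428472322), np.float64(104.32423431229286))
```

View pics/w7b.png

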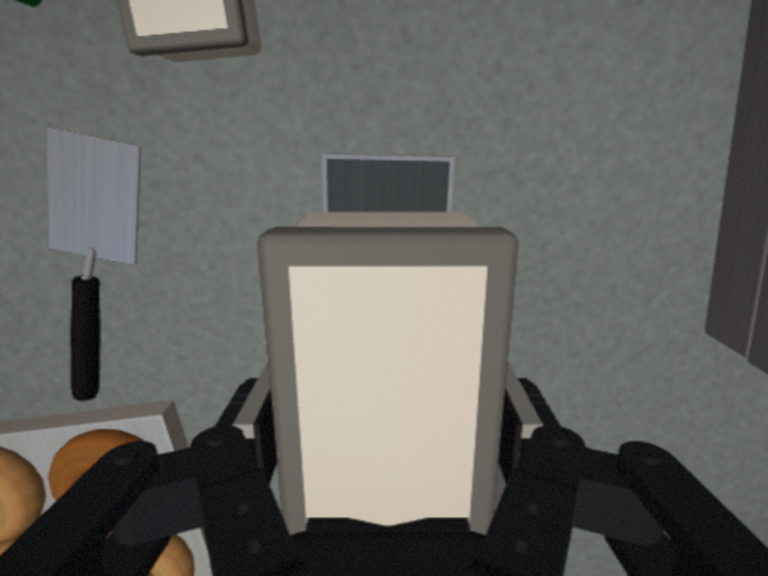

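Emit:
arm_command:
  rows: "1 -2 -60 0 0 -0.5;1 -2 -120 0 0 -0.5;1 -2 -150 0 0 -0.5;1 -2 -158 0 0 -0.5;1 -2 -161 0 0 -0.5;1 -2 -162 0 0 -0.5;1 -2 -162 0 0 -0.5"

```text
t: 20.92
tool_pos: [0.5483, -0.3992, 0.1134]
tool_rot: [2.319, 2.111, 0.003]
contact_force: [0.2, -0.3, -2.8]
opening: 0.0654
```

Emit:
arm_command:
  rows: "0 0 -1 0 0 0;0 0 -2 0 0 0;0 0 -3 0 0 0;0 0 -4 0 0 0;0 0 -4 0 0 0;0 0 -4 0 0 0"

```text
t: 21.68
tool_pos: [0.5483, -0.3992, 0.1098]
tool_rot: [2.319, 2.112, 0.003]
contact_force: [-1.6, 0.3, 1.6]
opening: 0.0655
```

Emit:
arm_command:
  rows: "0 0 0 0 0 0;0 0 0 0 0 0;0 0 0 0 0 0;0 0 0 0 0 0;0 0 30 0 0 0;0 0 90 0 0 0;0 0 150 0 0 0;0 0 150 0 0 0;0 0 150 0 0 0"
  jaw: 1

```text
t: 22.8
tool_pos: [0.5482, -0.3992, 0.2599]
tool_rot: [2.319, 2.111, 0.003]
contact_force: [0.5, -0.5, -1.2]
opening: 0.085
```

Emit:
arm_command:
  rows: "-105 173 0 0 0 -86;-105 173 0 0 0 -86;-105 173 0 0 0 -86;-105 173 0 0 0 -86;-105 173 0 0 0 -86;-105 173 0 0 0 -86;-105 173 0 0 0 -86;-105 173 0 0 0 -86;-105 173 0 0 0 -86;-105 173 0 0 0 -86;-105 173 0 0 0 -86;-105 173 0 0 0 -86"

```text
t: 24.3
tool_pos: [0.4432, -0.2261, 0.2598]
tool_rot: [3.136, -0.036, -0.004]
contact_force: [-0.5, -0.6, 0.5]
opening: 0.0856
```

Run:
```python
from h import *
d=grab('wrist','w8'); p=d['o']['tool_pos'];print(p); R=Ro.from_rotvec(d['o']['tool_rot']).as_matrix(); print(R.round(4),np.degrees(np.arctan2(R[1,1],R[0,1])))
t=grab('top','t8')
a=cv2.resize(d['frame'][60:340,60:460],(800,560),interpolation=cv2.INTER_CUBIC)
cv2.imwrite('pics/w8b.png',a[:,:,::-1])
```

```text
[ 0.44319604 -0.22614901  0.25978952]
[[ 0.9997 -0.023  -0.0025]
 [-0.023  -0.9997 -0.0054]
 [-0.0024  0.0055 -1.    ]] -91.31541113885825
```

View pics/w8b.png

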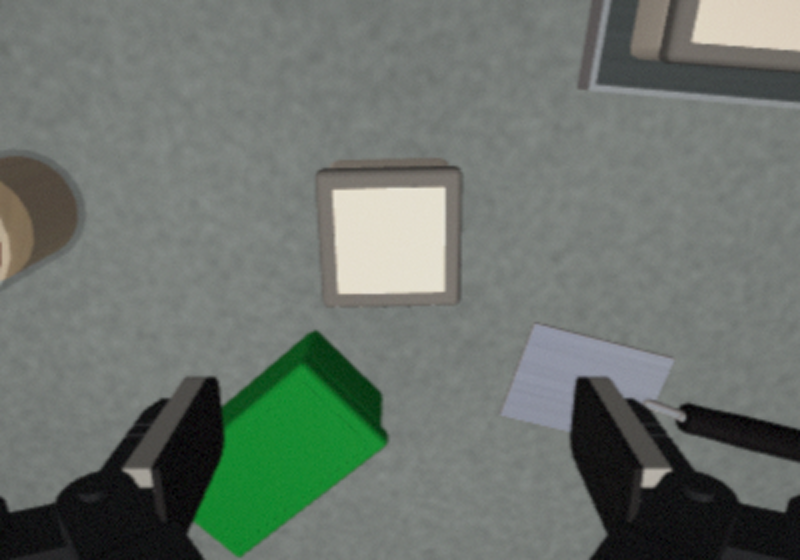

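Run:
```python
from h import *
d=load('w8')
W=lambda x,y,z:pix2w(d,60+x/2,60+y/2,z)
q=np.array([W(x,y,.054) for x,y in [(316,170),(462,167),(460,304),(324,305)]]);print(q.mean(0),np.linalg.norm(q-np.roll(q,-1,0),axis=1),[np.degrees(np.arctan2(*(q[b]-q[a])[1::-1])) for a,b in [(0,1),(3,2),(1,2),(0,3)]])
print('green',W(315,332,0.),W(305,365,.054),W(385,437,.054),W(222,440,.054))
# square base recheck from w3
e=load('w3'); q=np.array([pix2w(e,*p,.022) for p in [(398,263),(492,252)]]);print('bsq edge',q,np.degrees(np.arctan2(*(q[1]-q[0])[1::-1])))
```

```text
[ 0.44450017 -0.22493654  0.054     ] [0.06659221 0.06727295 0.06669832 0.06634085] [np.float64(-90.23335826478578), np.float64(-91.03418320075183), np.float64(179.74655897525184), np.float64(179.66026100964748)]
green [ 0.37271649 -0.17786952  0.        ] [ 0.37921778 -0.17980144  0.054     ] [ 0.33568807 -0.21909148  0.054     ] [ 0.336212   -0.13279574  0.054     ]
bsq edge [[0.48267297 0.27227706 0.022     ]
 [0.49567731 0.18491449 0.022     ]] -81.53341425809587
```

Emit:
arm_command:
  rows: "1 0 0 0 0 1;1 0 -60 0 0 1;1 0 -110 0 0 1;1 0 -150 0 0 1;1 0 -168 0 0 1;1 0 -168 0 0 1;1 0 -168 0 0 1"

```text
t: 25.28
tool_pos: [0.4455, -0.2271, 0.0939]
tool_rot: [3.134, -0.009, 0.001]
contact_force: [-0.4, -0.3, 0.8]
opening: 0.0856
```

Emit:
arm_command:
  rows: "0 0 0 0 0 0;0 0 0 0 0 0;0 0 0 0 0 0;0 0 0 0 0 0;0 0 0 0 0 0;0 0 0 0 0 0"
  jaw: 0
  squeeze: 35

```text
t: 26.02
tool_pos: [0.4469, -0.2279, 0.0963]
tool_rot: [3.132, -0.009, 0.006]
contact_force: [-0.4, 0.5, 6.8]
opening: 0.0675
```

Emit:
arm_command:
  rows: "0 0 20 0 0 0;0 0 60 0 0 0;0 0 120 0 0 0;0 0 180 0 0 0;0 0 180 0 0 0;0 0 180 0 0 0"

```text
t: 26.78
tool_pos: [0.4465, -0.2277, 0.2757]
tool_rot: [3.132, -0.009, 0.006]
contact_force: [-1.2, 0.0, -1.8]
opening: 0.0673
```

Emit:
arm_command:
  rows: "0 448 0 0 0 8.6;0 448 0 0 0 8.6;0 448 0 0 0 8.6;0 448 0 0 0 8.6;0 448 0 0 0 8.6;0 448 0 0 0 8.6;0 448 0 0 0 8.6;0 448 0 0 0 8.6;0 448 0 0 0 8.6;0 448 0 0 0 8.6;0 448 0 0 0 8.6;0 448 0 0 0 8.6"

```text
t: 28.28
tool_pos: [0.4468, 0.2194, 0.2758]
tool_rot: [3.124, 0.223, 0.007]
contact_force: [0.3, 0.1, -1.1]
opening: 0.0673
```

Run:
```python
from h import *
d=grab('wrist','w9'); p=d['o']['tool_pos'];print(p); R=Ro.from_rotvec(d['o']['tool_rot']).as_matrix(); print(R.round(4),np.degrees(np.arctan2(R[1,1],R[0,1])))
a=np.radians(8.3);c=np.array([.445,.2205,.022])
for sx,sy in [(1,1),(1,-1)]: print(w2pix(d,c+[sx*.046*np.cos(a)-sy*.046*np.sin(a),sx*.046*np.sin(a)+sy*.046*np.cos(a),0]))
cv2.imwrite('pics/w9b.png',cv2.resize(d['frame'][60:340,60:460,::-1],(800,560),interpolation=cv2.INTER_CUBIC))
```

```text
[0.4467847  0.21936324 0.27580383]
[[ 0.9898  0.1422  0.0052]
 [ 0.1422 -0.9898 -0.0089]
 [ 0.0039  0.0095 -0.9999]] -81.8266788480264
(np.float64(210.3527354974686), np.float64(129.15250514131066))
(np.float64(297.57060476368196), np.float64(128.79403307071107))
```

View pics/w9b.png

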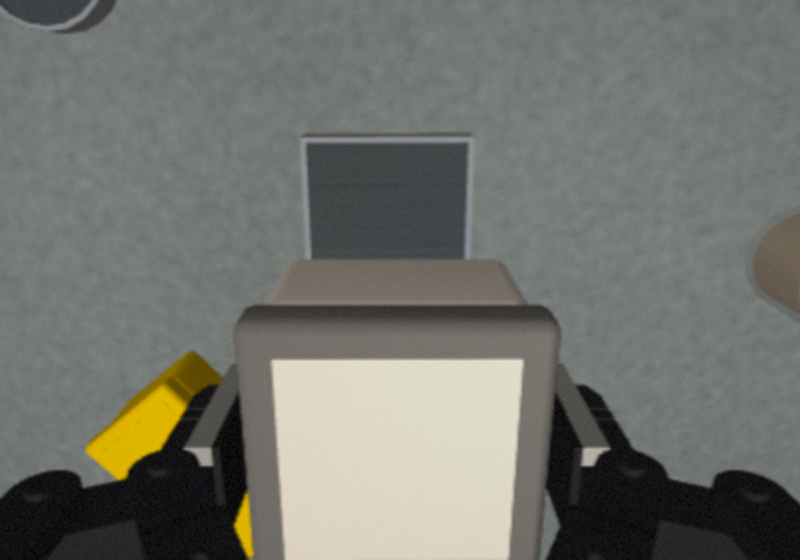

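Emit:
arm_command:
  rows: "2 1 -60 0 0 0;2 1 -120 0 0 0;2 1 -150 0 0 0;2 1 -158 0 0 0;2 1 -161 0 0 0;2 1 -162 0 0 0;2 1 -162 0 0 0"

```text
t: 29.2
tool_pos: [0.4497, 0.2209, 0.1154]
tool_rot: [3.125, 0.224, 0.012]
contact_force: [0.3, -0.1, -2.1]
opening: 0.0678
```

Emit:
arm_command:
  rows: "0 0 -1 0 0 0;0 0 -2 0 0 0;0 0 -2 0 0 0;0 0 -2 0 0 0"

```text
t: 29.7
tool_pos: [0.4497, 0.2208, 0.1134]
tool_rot: [3.125, 0.224, 0.011]
contact_force: [0.3, 0.1, -1.5]
opening: 0.0671
```

Emit:
arm_command:
  rows: "0 0 -1 0 0 0;0 0 -2 0 0 0;0 0 -2 0 0 0;0 0 -2 0 0 0"

```text
t: 30.2
tool_pos: [0.4498, 0.2209, 0.1123]
tool_rot: [3.125, 0.224, 0.011]
contact_force: [-3.0, -1.3, 4.7]
opening: 0.0675
```

Emit:
arm_command:
  rows: "0 0 0 0 0 0;0 0 0 0 0 0;0 0 0 0 0 0;0 0 0 0 0 0;0 0 30 0 0 0;0 0 90 0 0 0;0 0 150 0 0 0;0 0 200 0 0 0;-80 0 230 0 0 0;-80 0 230 0 0 0;-80 0 230 0 0 0"
  jaw: 1

```text
t: 31.58
tool_pos: [0.3693, 0.2211, 0.3434]
tool_rot: [3.126, 0.226, 0.016]
contact_force: [-0.3, -0.3, -0.9]
opening: 0.0855
```

Run:
```python
from h import *
d=grab('top','t9'); s=grab('scene','s9')
cv2.imwrite('pics/t9b.png',cv2.resize(d['frame'][110:250,115:415,::-1],(800,373),interpolation=cv2.INTER_CUBIC))
cv2.imwrite('pics/s9b.png',cv2.resize(s['frame'][100:340,100:420,::-1],(800,600),interpolation=cv2.INTER_CUBIC))
```

```text
(no output)
```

View pics/t9b.png

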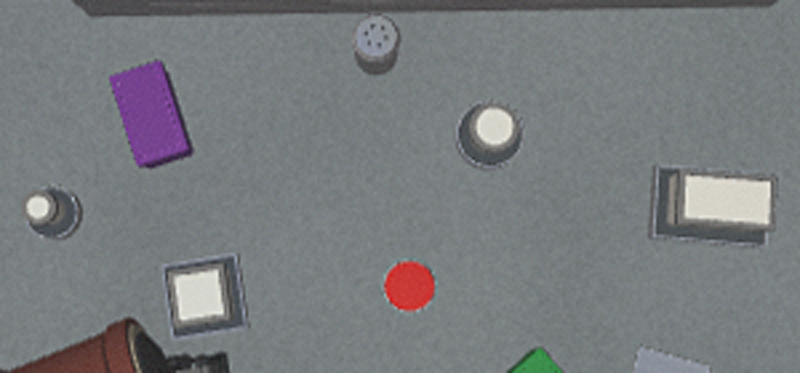

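View pics/s9b.png

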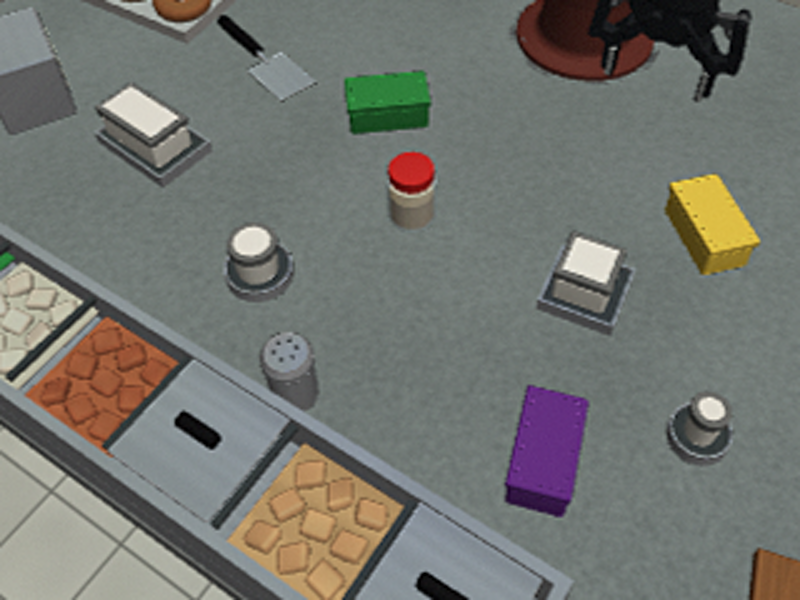

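All four tubs look seated, with the jar at (410,286) and the shaker at (377,40) in place. A numeric check of the offsets follows.

Run:
```python
from h import *
d=load('t9'); s=300/800
W=lambda x,y,z:np.round(1000*pix2w(d,115+(x+.5)*s-.5,110+(y+.5)*s-.5,z),1)
for n,x,y,b in [('obl',728,199.5,(547,-398.5)),('sq',200,294,(446,220.5)),('round',494,126,(640,-129)),('small',40,207,(553,406))]: print(n,W(x,y,.07)[:2]-b)
print('jar',W(410,286,.09),'shaker',W(377,38,.094)); print(monitor.get_obs()['contact_force'])
```

```text
obl [ 1.9 -3.7]
sq [ 2.4 -3.1]
round [ 0.5 -0.7]
small [ 0.  -1.6]
jar [453.4 -26.3  90. ] shaker [742.2   6.8  94. ]
[-0.9009154   0.36116146 -0.17324824]
```

All tubs are within about 4 mm of their base centres, against roughly 9 mm of clearance. The bystanders haven't moved. Handing in.

```bash
python3 -c "
from h import *
print(workorder.finish_job())"
```

```text
the job is handed in; nothing more can be done
None
```

I took the stack apart and stood all four tubs in their matching chill bases, in the order small round, larger round, rectangular, square. All were released, and the job was handed in at about 32 s.

- **Tubs:** The final top and scene pictures show every tub upright inside its lip. Measured offsets from the base centres were about 4 mm or less (the rectangular tub was furthest off, at about 4.2 mm), against 9 mm of clearance.
- **Bystanders:** The jar and the seed shaker measured within about 2 mm of where they started, which is within measuring error.
- **Robot:** The gripper was open, clear of everything and reading no load.
- **What disagreed:** The first wrist measurement of the small tub was off by several mm because the arm was still settling. The grip therefore closed off-centre, and the tub slid slightly on the stack while the gripper closed, but it stayed upright. No final check failed.

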